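Pin the tipping stand upright

ROBOT

A 6-joint arm with a two-finger parallel gripper is mounted at the origin on the work surface. World frame = base frame: x ahead of the robot, y to its left, z up, the work surface at z = 0. Lengths are in m, angles in rad, forces in N, time in s.
With the tool pointing down it reaches from about 0.325 to 1 m from the base axis. Payload 5.1 kg.
Tool frame: the origin (TCP) lies on the centre line of the jaws, within the pads' length; the fingertips stand 22 mm ahead of it and the grasp point (between the pads) lies 3 mm ahead of it; z points along the fingers, y is the line along which they close (so a half turn about z gives the same grasp; the last joint's range is limited). The gripper opens to 85 mm and grips with 20 to 120 N. Pads are 22 mm wide; open, the fingers measure 114 mm over their backs; the gripper's body (76 mm by 85 mm) begins 54 mm behind the grasp point. The pads swing forward as they close: fully open they stand 13 mm farther back than shut.
Start: joints at [-1.246, 0.124, 1.65, -0, 1.367, -0.083], TCP at [0.258, -0.597, 0.253] pointing down, gripper open.
Joint ranges: [-2.61, 2.61], [-1.02, 2.33], [0.03, 2.71], [-1.35, 4.49], [0.32, 2.68], [-2.91, 2.91]. Speed limits (rad/s): [2.57, 2.57, 3.14, 3.14, 3.14, 3.14].

INTERFACE

Orientations are given as a unit quaternion [x, y, z, w].
In Python, from plant import env gives the robot as it stands.
- The arm moves only by the tool apply_moves, never from a script. Its argument "steps" is a list of rows, each a list of 4 numbers: the shift along the world's x, y, z in mm, then the turn about the world's z in degrees. A call has 1 to 12 rows; each row shifts and turns the commanded pose from where the row before left it; what a row does not reach is not made up. A row lasts 1/12 s, in which the tool goes at most 41.7 mm and 7.16 degrees, less where a joint would pass 70% of its speed; a pose out of reach is approached as far as the arm can. A call is refused whole if a number of a shift passes 41.7 or a number of a turn 7.16, either way. A call with a gripper value outside its range is refused whole. "grip" is the closure in counts, from 0 (fully open) to 255 (shut), set as the call begins (left out, the last holds). The fingers move at their own pace and stop on an object; "grip_force" is the grip in N (left out, the last holds). Time passes only in rows, so rows that do not move let the fingers close. It gives the time, the measured TCP pose, the force, the opening and the grip force at its end, in the units of the state.
- env.observe(): the state, without advancing time (a new reading comes with each control period).
- env.get_image(name): name is "side" or "top" or "wrist"; returns a dict with "image" (400x640x3 uint8, blue, green, red), "intrinsics" (3x3 intrinsics, pixels), "rvec" (rotation vector, rad) and "tvec" (3), from world to camera coordinates, as OpenCV has them. Camera axes: x right, y down, z forward; pixel columns grow to the right and rows downward; lengths in m; the calibration is good to about 2 mm. A picture is of the moment at which its call begins. There is no depth.
- env.hand_in(): hands the job in; it is judged then, once.
The state is a dict: "t": time; "joint_pos": joint angles; "joint_vel": joint speeds; "tau": joint torques, N m; "position": TCP position; "orientation": TCP orientation; "force": force on the tool from outside, world axes, zero at the start; "wrist_torque": the same for the moment, N m; "grip_width": finger opening in m; "grip_force": force on a finger pad.
Only numpy, scipy, OpenCV 4.12 (cv2) and the standard library are available. Lean on these libraries where they do the work, as an engineer would, in place of code of your own. Each camera call takes 0.05 s, during which the arm holds its last target. There are 200 camera calls.

TASK

The little blue dewar on the tipping stand has been left tilted. Swing the stand's black-knobbed lever until lever and dewar stand upright, so that the cross-hole in the shaft inside the housing lines up under the orange funnel, then take the red-handled pin from the white rack and push it straight down through the funnel until its flange lies flat on the funnel's rim; let go of it there.

Things in the scene. Friction and masses are not known exactly. Their poses are not given: they have to be found in the camera images.
- red_pin: Pin upright in a white rack 90 mm high (3 holes, 70 mm apart; leave the blue-ball and black-grip pins). Red grip 24 mm dia, 40 tall, on a steel flange 48 mm dia, 6 thick; steel stem 12 mm dia, 78 long, tapered foot. Origin: centre of the flange's underside, z up: grip z 6 to 46 mm, stem -78 to 0. The flange rests on the rack; stem play 2.5 mm, lift 80 mm to clear. 80-170 g.
- shaft (a joint): Angle (rad) of the level shaft carrying lever and dewar. 0: both upright, its 18 mm wide cross-hole vertical under the funnel (the pin passes within about 10 degrees). Negative: lever leans to the robot's side (-x of mouth). Starts -1.1 to -0.7, range -1.3 to 0.6. Friction holds it where it is left; 4 to 5 N at the knob turns it.
- knob (a point): Centre of the black 30 mm ball knob on the lever, a 12 mm rod square to the shaft; ball centre 100 mm from the shaft's axis, which is 125 mm above the table along y of mouth. Upright, the knob is at x 0, y -125, z +52 mm from mouth. Pinch it from above with fingers closing along the shaft and swing it on its arc in the xz plane, or push it.
- mouth (a point): Centre of the orange funnel's rim on the grey housing, 173 mm above the table; rim 44 mm outside, 36 inside, narrowing in 20 mm to a 20 mm throat over the shaft's cross-hole. z up, y along the shaft towards the dewar (90 mm dia, axis 110 mm away; upright its top is at about the rim's height), x square to it; stand fixed, yaw within 0.25. With the pin fully home its origin is here.
Things that resemble listed ones, but are neither listed nor needed, are in the scene too. What is shaped like the red_pin but green or purple is not meant.

How it is judged:
By the outcome, as a careful person would: the job done as asked, in the order asked, and still so for the second after the job is handed in, with the robot touching nothing.
It also fails if it takes over 56 s, if anything falls off the work surface, if the arm or the gripper's body presses on something with over 40 N, if the wrist force passes 120 N, or if a joint passes its speed limit or range.

## Working session

There is one attempt and no reset: what is moved stays moved. The work goes in short steps, Python scripts to look and compute and a tool call to move; the robot and the scene stay as the last step left them, time stands still between calls to the robot, and variables do not carry over. Pictures are saved under pics/ and viewed, at most 10 in all, crops included, and the job is handed in when it is done.

Besides the shell and the picture viewer there is one more tool, called after "Request:" by a JSON object that holds its "name" and its "arguments", one argument or row to a line. apply_moves: Moves the arm, as the interface text tells. Its arguments: {"type":"object","properties":{"steps":{"type":"array","items":{"type":"array","items":{"type":"number"}}},"grip":{"type":"number"},"grip_force":{"type":"number"}},"required":["steps"]}

```bash
ls; mkdir -p pics
cat > h.py <<'E'
import numpy as np,cv2
from plant import env
def cam(n):
    d=env.get_image(n);R=cv2.Rodrigues(np.array(d["rvec"],float))[0]
    return d["image"],np.array(d["intrinsics"],float),R,np.array(d["tvec"],float).ravel()
def ray(c,u,v):
    _,K,R,t=c; return -R.T@t, R.T@np.linalg.inv(K)@np.array([u,v,1.])
def onz(c,u,v,z):
    o,d=ray(c,u,v); return o+d*(z-o[2])/d[2]
def tri(c1,p1,c2,p2):
    o1,d1=ray(c1,*p1);o2,d2=ray(c2,*p2)
    s=np.linalg.lstsq(np.stack([d1,-d2],1),o2-o1,rcond=None)[0]
    a=o1+d1*s[0];b=o2+d2*s[1]; return (a+b)/2,np.linalg.norm(a-b)
def proj(c,p):
    _,K,R,t=c; q=K@(R@np.array(p)+t); return q[:2]/q[2]
E
python3 - <<'E'
from h import *
for n in("top","side"):
    c=cam(n);cv2.imwrite(f"pics/{n}0.png",c[0])
E
```

```text
pics
```

View pics/top0.png

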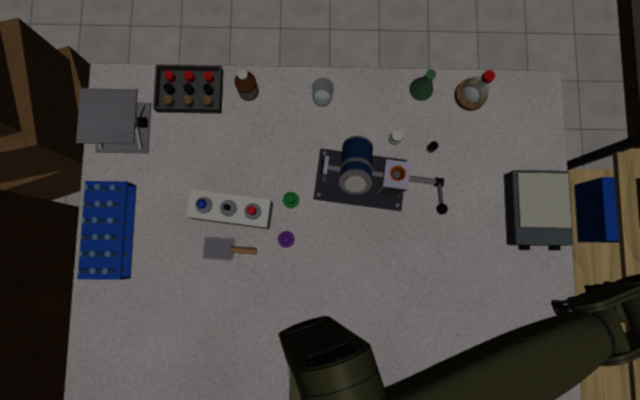

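View pics/side0.png

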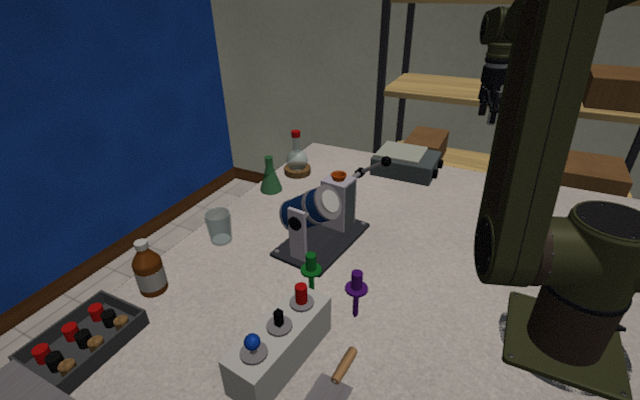

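Top view: the rack's pins are blue (202,204), black (228,208) and red (252,211). The green (291,200) and purple (286,239) ones are loose decoys. The funnel is at (398,173) and the knob at (442,209). Side view: red grip (301,294), funnel (339,176), knob (386,161). The red pin is the one in the white rack, and I'll check it in a crop.

Run:
```python
from h import *
T=cam("top");S=cam("side")
def blob(c,roi,f):
    x0,y0,x1,y1=roi; h=cv2.cvtColor(c[0],cv2.COLOR_BGR2HSV)[y0:y1,x0:x1].astype(int)
    m=f(h[...,0],h[...,1],h[...,2]).astype(np.uint8)
    n,l,s,ce=cv2.connectedComponentsWithStats(m); k=1+np.argmax(s[1:,4]); print(s[k]+[x0,y0,0,0,0]); return ce[k]+[x0,y0]
red=lambda h,s,v:((h<8)|(h>172))&(s>150)&(v>80)
ora=lambda h,s,v:(h<15)&(s>120)&(v>80)
blk=lambda h,s,v:(v<40)
out={}
for n,f,rt,rs in(("pin",red,(240,195,265,225),(285,275,320,310)),("fun",ora,(382,160,412,188),(325,165,352,185)),("knob",blk,(430,198,455,220),(378,152,398,170))):
    a=blob(T,rt,f);b=blob(S,rs,f);p,e=tri(T,a,S,b);print(n,a.round(1),b.round(1),p.round(4),"gap",round(e,4))
    out[n]=p
print("fun z.173",onz(T,398,173,.173), "base px",proj(T,(0,0,0)),proj(T,(.5,0,0)),proj(T,(.5,.2,0)))
cs=[cv2.resize(T[0][185:250,180:310],None,fx=4.5,fy=4.5,interpolation=2),cv2.resize(T[0][140:220,310:460],None,fx=3.9,fy=3.9,interpolation=2)]
cs=[cv2.resize(i,(585,290)) for i in cs];cv2.imwrite("pics/crop1.png",np.vstack(cs))
```

```text
[247 206   8   8  51]
[295 283  12  22 152]
pin [250.4 209.5] [301.8 291.4] [0.4748 0.2113 0.1216] gap 0.0025
[390 166  15   8  25]
[331 171  15   8  89]
fun [396.2 168.2] [338.  174.3] [ 0.5826 -0.1875  0.1708] gap 0.0117
[437 203  10  11  85]
[381 157  10  11  87]
knob [441.6 208.2] [385.6 161.6] [ 0.4797 -0.3043  0.1793] gap 0.0003
fun z.173 [ 0.57461634 -0.18999615  0.173     ] base px [323.99050503 377.63542865] [325.4734902 206.653353 ] [259.76484382 205.83789274]
```

View pics/crop1.png

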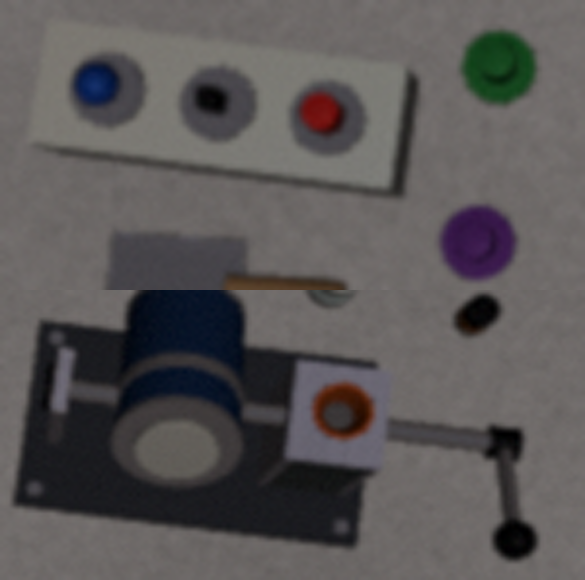

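The crop shows the red grip in the rack's third hole, near the funnel, with green and purple loose beside the rack. That confirms the target. The estimates are consistent: knob z 0.179, lever angle about -1.0, yaw about -0.13.

Run:
```python
from h import *
from scipy.spatial.transform import Rotation as Ro
o=env.observe();print(o["t"],o["position"],Ro.from_quat(o["orientation"]).as_matrix().round(3),o["force"],o["grip_width"])
W=cam("wrist");print("cam",-W[2].T@W[3])
```

```text
0.2 [ 0.2576387  -0.59637697  0.25251805] [[ 0.918  0.397 -0.   ]
 [ 0.397 -0.918  0.001]
 [ 0.    -0.001 -1.   ]] [-0.26290597 -0.18479109 -0.02655777] 0.08554064448726295
cam [ 0.32458297 -0.5689095   0.37260501]
```

Request:
{"name": "apply_moves", "arguments": {
  "steps": [
    [20, 29, 3, -3.1],
    [20, 29, 3, -3.1],
    [20, 29, 3, -3.1],
    [20, 29, 3, -3.1],
    [20, 29, 3, -3.1],
    [20, 29, 3, -3.1],
    [20, 29, 3, -3.1],
    [20, 29, 3, -3.1],
    [20, 29, 3, -3.1],
    [20, 29, 0, -3.1],
    [0, 0, 0, 0]
  ],
  "grip": 0,
  "grip_force": 40
}}

```text
t: 1.17
position: [0.4603, -0.3025, 0.2807]
orientation: [0.998, -0.065, 0.001, -0.001]
force: [0.2, -0.2, 1.4]
grip_width: 0.0853
grip_force: 0.0
```

Run:
```python
from h import *
W=cam("wrist");cv2.imwrite("pics/w1.png",W[0]);o=env.observe();print(o["t"],o["position"])
print(proj(W,(.478,-.304,.179)),proj(W,(.577,-.19,.173)))
```

```text
1.2167 [ 0.45904853 -0.30443243  0.28045049]
[314.91556074 191.94134584] [102.08290582  52.41055318]
```

View pics/w1.png

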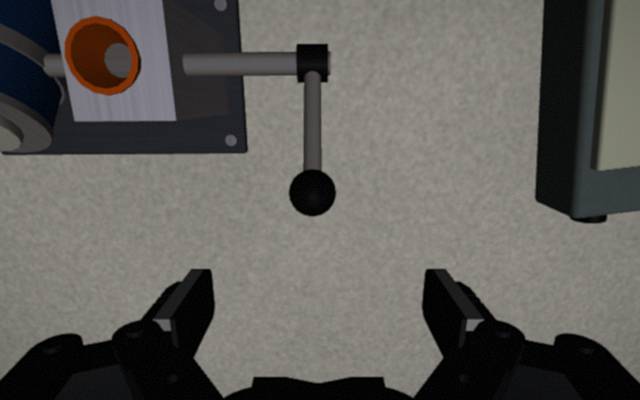

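Wrist view: knob at (313,192), funnel rim centred near (102,55). The shaft lies level in the image, so the gripper's yaw matches the stand's. Next: refine both points.

Run:
```python
from h import *
W=cam("wrist");o=env.observe();h=cv2.cvtColor(W[0],cv2.COLOR_BGR2HSV)
m=cv2.inRange(h,(0,120,60),(18,255,255));m[120:]=0;m[:,:50]=0
c=max(cv2.findContours(m,0,1)[0],key=cv2.contourArea);e=cv2.fitEllipse(cv2.convexHull(c));print(e)
f=onz(W,*e[0],.173);print("mouth",f)
L=onz(W,e[0][0]-e[1][0]/2,e[0][1],.173);print("rim r",np.linalg.norm(L-f))
g=W[0].max(2)[160:225,280:345];ys,xs=np.nonzero(g<35);u,v=(xs.min()+xs.max())/2+280,(ys.max()+160-(xs.max()-xs.min())/2);print(u,v,xs.max()-xs.min())
k=onz(W,u,v,.179);print("knob",k,o["position"],(k-f))
a=onz(W,185,64,.125+.006);b=onz(W,297,63,.131);print("yaw",np.arctan2((b-a)[0],-(b-a)[1]) )
```

```text
((96.65576171875, 52.89567947387695), (68.81514739990234, 83.43672180175781), 142.1290740966797)
mouth [ 0.57555644 -0.18912647  0.173     ]
rim r 0.020309619008175205
308.0 191.0 44
knob [ 0.47785866 -0.30182724  0.179     ] [ 0.45824791 -0.30573895  0.28033172] [-0.09769778 -0.11270077  0.006     ]
yaw -0.12021354138831657
```

Request:
{"name": "apply_moves", "arguments": {
  "steps": [
    [10, 2, -20, 0],
    [10, 2, -26, 0],
    [0, 0, -26, 0],
    [0, 0, -26, 0],
    [0, 0, 0, 0]
  ]
}}

```text
t: 1.68
position: [0.4741, -0.3017, 0.1756]
orientation: [0.998, -0.067, -0.005, -0.003]
force: [-1.3, 0.3, -0.4]
grip_width: 0.0853
grip_force: 0.0
```

Request:
{"name": "apply_moves", "arguments": {
  "steps": [
    [0, 0, 0, 0],
    [0, 0, 0, 0],
    [0, 0, 0, 0],
    [0, 0, 0, 0],
    [0, 0, 0, 0],
    [0, 0, 0, 0],
    [0, 0, 0, 0],
    [0, 0, 0, 0],
    [0, 0, 0, 0]
  ],
  "grip": 255
}}

```text
t: 2.43
position: [0.4784, -0.3009, 0.1845]
orientation: [0.998, -0.066, 0.001, -0.002]
force: [-2.0, 8.0, 5.4]
grip_width: 0.0278
grip_force: 38.9
```

Request:
{"name": "apply_moves", "arguments": {
  "steps": [
    [7.1, -0.9, 9.5, 0],
    [8.3, -1.0, 8.6, 0],
    [9.2, -1.2, 7.6, 0],
    [10.1, -1.3, 6.4, 0],
    [10.7, -1.3, 5.1, 0],
    [11.3, -1.4, 3.7, 0],
    [0, 0, 0, 0]
  ]
}}

```text
t: 3.02
position: [0.5357, -0.308, 0.2234]
orientation: [0.998, -0.066, 0.0, -0.002]
force: [2.5, 5.1, -1.6]
grip_width: 0.0274
grip_force: 41.7
```

Request:
{"name": "apply_moves", "arguments": {
  "steps": [
    [6, -0.7, 1.4, 0],
    [6, -0.7, 1.0, 0],
    [6, -0.7, 0.6, 0],
    [6, -0.8, 0.3, 0],
    [2, -0.3, 0, 0],
    [0, 0, 0, 0],
    [0, 0, 0, 0]
  ]
}}

```text
t: 3.6
position: [0.5602, -0.311, 0.2263]
orientation: [0.998, -0.066, -0.001, -0.002]
force: [-0.4, 4.9, -0.9]
grip_width: 0.0272
grip_force: 40.1
```

Run:
```python
from h import *
o=env.observe();print(o["t"],o["position"],o["force"],o["grip_width"])
S=cam("side");cv2.imwrite("pics/s2.png",cv2.resize(S[0][130:290,240:440],None,fx=3.5,fy=3.5,interpolation=2))
```

```text
3.6 [ 0.56017269 -0.3110084   0.2262553 ] [-0.39791338  4.89724013 -0.89203282] 0.027226436216535938
```

View pics/s2.png

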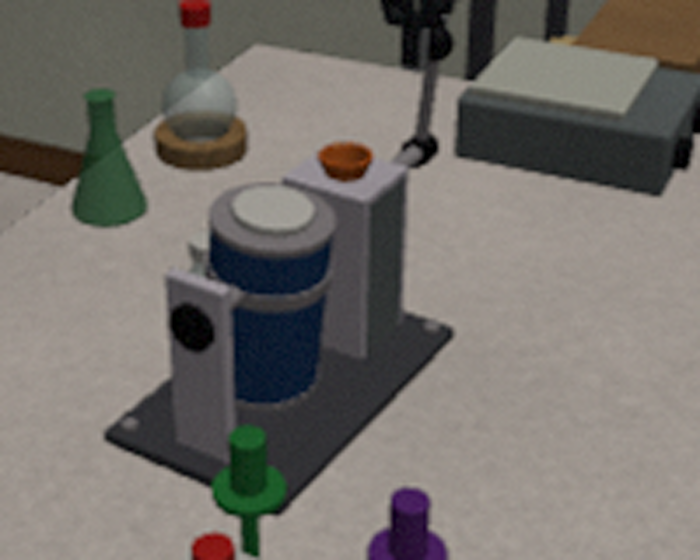

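The crop shows the dewar upright. The lever is near vertical, from its hub at (420,150) to the knob at (437,42), and the TCP is where the upright knob should be. Release and rise.

Request:
{"name": "apply_moves", "arguments": {
  "steps": [
    [0, 0, 0, 0],
    [0, 0, 0, 0],
    [0, 0, 0, 0],
    [0, 0, 0, 0],
    [0, 0, 0, 0],
    [0, 0, 10, 0],
    [0, 0, 25, 0],
    [0, 0, 35, 0],
    [0, 0, 35, 0],
    [0, 0, 0, 0],
    [0, 0, 0, 0]
  ],
  "grip": 0
}}

```text
t: 4.57
position: [0.5615, -0.3138, 0.3367]
orientation: [0.998, -0.067, 0.003, 0.002]
force: [-0.0, 0.2, 0.1]
grip_width: 0.0851
grip_force: 0.0
```

Run:
```python
from h import *
o=env.observe();print(o["t"],o["position"],o["grip_width"])
W=cam("wrist");cv2.imwrite("pics/w2.png",W[0])
for p in[(.560,-.313,.225),(.5756,-.189,.173)]:print(proj(W,p))
h=cv2.cvtColor(W[0],cv2.COLOR_BGR2HSV);m=cv2.inRange(h,(0,120,60),(18,255,255))
c=max(cv2.findContours(m,0,1)[0],key=cv2.contourArea);e=cv2.fitEllipse(cv2.convexHull(c));print(e,onz(W,*e[0],.173))
```

```text
4.5667 [ 0.56154799 -0.31384924  0.33667916] 0.08512466636552521
[314.42140156 216.86495057]
[163.21356439 199.17462202]
((163.11761474609375, 198.70750427246094), (47.9800910949707, 54.03042984008789), 121.5828857421875) [ 0.57599871 -0.18902264  0.173     ]
```

View pics/w2.png

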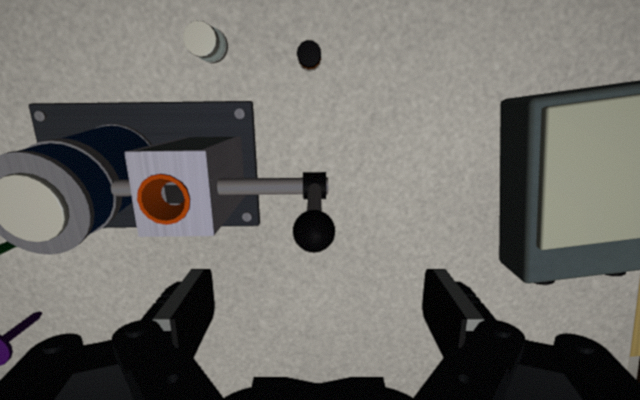

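Wrist view: the funnel (163,199) is confirmed. The knob is at (314,231), but the upright point projects to (314,217), so the lever is a few degrees short. Measure it and mend it.

Run:
```python
from h import *
W=cam("wrist");g=(W[0].max(2)<40).astype(np.uint8)[:265,280:350];g[:206]=0
ys,xs=np.nonzero(g);print(xs.min()+280,xs.max()+280,ys.min(),ys.max())
r=(xs.max()-xs.min()+1)/2;u=(xs.min()+xs.max())/2+280;v=ys.max()-r
k=onz(W,u,v,.2245);d=k-[.5758,-.189,0];print(u,v,k,"mouth-frame x,y",d[0]*.992-d[1]*.125,d[0]*.125+d[1]*.992)
```

```text
294 335 206 251
314.5 230.0 [ 0.55024221 -0.31109154  0.2245    ] mouth-frame x,y -0.010091888850089343 -0.12430953686930779
```

Request:
{"name": "apply_moves", "arguments": {
  "steps": [
    [-11, 2.5, -25, 0],
    [0, 0, -28, 0],
    [0, 0, -28, 0],
    [0, 0, -28, 0],
    [0, 0, 0, 0],
    [0, 0, 0, 0]
  ]
}}

```text
t: 5.17
position: [0.5478, -0.3094, 0.2189]
orientation: [0.998, -0.067, -0.003, -0.002]
force: [-0.4, -0.2, -0.1]
grip_width: 0.085
grip_force: 0.0
```

Request:
{"name": "apply_moves", "arguments": {
  "steps": [
    [0, 0, 0, 0],
    [0, 0, 0, 0],
    [0, 0, 0, 0],
    [0, 0, 0, 0],
    [0, 0, 0, 0],
    [0, 0, 0, 0],
    [0, 0, 0, 0],
    [0, 0, 0, 0],
    [3.5, -0.4, 0.3, 0],
    [3.5, -0.4, 0.2, 0],
    [3.5, -0.5, 0, 0],
    [0, 0, 0, 0]
  ],
  "grip": 255,
  "grip_force": 60
}}

```text
t: 6.17
position: [0.5601, -0.3109, 0.2252]
orientation: [0.998, -0.066, -0.0, -0.001]
force: [-3.2, 4.8, 7.8]
grip_width: 0.0271
grip_force: 58.8
```

Request:
{"name": "apply_moves", "arguments": {
  "steps": [
    [0, 0, 0, 0],
    [0, 0, 0, 0],
    [0, 0, 0, 0],
    [0, 0, 0, 0],
    [0, 0, 0, 0],
    [0, 0, 10, 0],
    [0, 0, 25, 0],
    [0, 0, 35, 0],
    [0, 0, 35, 0],
    [0, 0, 0, 0],
    [0, 0, 0, 0]
  ],
  "grip": 0
}}

```text
t: 7.08
position: [0.5611, -0.3126, 0.333]
orientation: [0.998, -0.067, 0.003, 0.002]
force: [-0.9, -1.1, -1.2]
grip_width: 0.0855
grip_force: 0.0
```

Run:
```python
from h import *
o=env.observe();print(o["t"],o["position"])
W=cam("wrist");g=(W[0].max(2)<40).astype(np.uint8)[:265,280:350];g[:206]=0
n,l,s,c=cv2.connectedComponentsWithStats(g);k=1+np.argmax(s[1:,4]);ys,xs=np.nonzero(l==k);print(xs.min()+280,xs.max()+280,ys.min(),ys.max())
r=(xs.max()-xs.min()+1)/2;u=(xs.min()+xs.max())/2+280;v=ys.max()-r
k=onz(W,u,v,.225);d=k-[.5758,-.189,0];print(u,v,k,"mouth-frame x,y",d[0]*.992-d[1]*.125,d[0]*.125+d[1]*.992)
```

```text
7.0833 [ 0.56105832 -0.31262714  0.33303845]
294 336 206 239
315.0 217.5 [ 0.56015185 -0.31225673  0.225     ] mouth-frame x,y -0.00011586960176044984 -0.12422669176132951
```

The lever is upright: the knob is within 0.2 mm of where it should be. Now to the pin, with the jaws turned 90° to close across the rack.

Request:
{"name": "apply_moves", "arguments": {
  "steps": [
    [-6, 37, 0, 6.5],
    [-6, 37, 0, 6.5],
    [-6, 37, 0, 6.5],
    [-6, 37, 0, 6.5],
    [-6, 37, 0, 6.5],
    [-6, 37, 0, 6.5],
    [-6, 37, -5, 6.5],
    [-6, 37, -10, 6.5],
    [-6, 37, -10, 6.5],
    [-6, 37, -10, 6.5],
    [-6, 37, -10, 6.5],
    [-6, 37, -10, 6.5]
  ]
}}

```text
t: 8.13
position: [0.4864, 0.1337, 0.2708]
orientation: [0.816, 0.578, -0.001, -0.001]
force: [1.4, 0.0, 0.5]
grip_width: 0.0855
grip_force: 0.0
```

Request:
{"name": "apply_moves", "arguments": {
  "steps": [
    [-7, 37, -10, 6],
    [-7, 37, -10, 6],
    [0, 0, 0, 0],
    [0, 0, 0, 0]
  ]
}}

```text
t: 8.47
position: [0.4721, 0.2074, 0.2503]
orientation: [0.752, 0.66, -0.002, -0.001]
force: [-0.4, 0.4, -1.0]
grip_width: 0.0855
grip_force: 0.0
```

Run:
```python
from h import *
from scipy.spatial.transform import Rotation as Ro
W=cam("wrist");cv2.imwrite("pics/w3.png",W[0]);o=env.observe();print(o["t"],o["position"],Ro.from_quat(o["orientation"]).as_matrix().round(3))
print(proj(W,(.475,.211,.136)))
h=cv2.cvtColor(W[0],cv2.COLOR_BGR2HSV);m=cv2.inRange(h,(0,150,60),(8,255,255))|cv2.inRange(h,(172,150,60),(180,255,255))
c=max(cv2.findContours(m,0,1)[0],key=cv2.contourArea);print(cv2.boundingRect(c),cv2.minEnclosingCircle(c))
```

```text
8.5167 [0.47298617 0.20634502 0.25128732] [[ 0.132  0.991 -0.003]
 [ 0.991 -0.132 -0.002]
 [-0.002 -0.003 -1.   ]]
[321.89432544 204.19488152]
(306, 187, 33, 33) ((321.7474060058594, 203.0779571533203), 16.8149471282959)
```

View pics/w3.png

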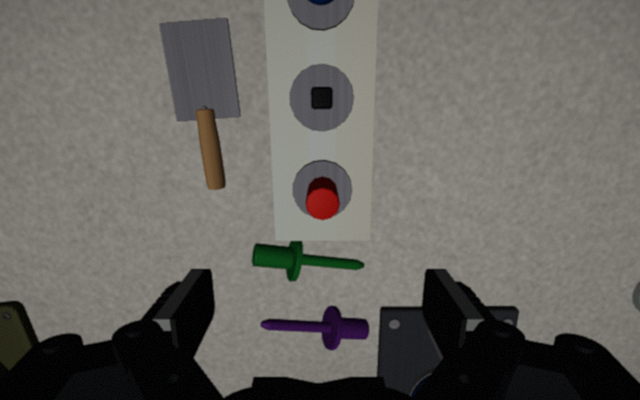

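The red grip's top is at (323,203) with its flange at (322,190), in the rack's end hole as expected.

Run:
```python
from h import *
W=cam("wrist");o=env.observe();print(o["position"])
h=cv2.cvtColor(W[0],cv2.COLOR_BGR2HSV);m=cv2.inRange(h,(0,150,60),(8,255,255))|cv2.inRange(h,(172,150,60),(180,255,255))
x,y,w,hh=cv2.boundingRect(max(cv2.findContours(m,0,1)[0],key=cv2.contourArea));print(x,y,w,hh)
print("top",onz(W,x+w/2,y+hh-w/2,.136)); a=onz(W,x+w/2,y+hh,.136);print("edge",a)
g=cv2.cvtColor(W[0],cv2.COLOR_BGR2GRAY); fl=((g<140)&(np.ptp(W[0],axis=2)<40)).astype(np.uint8);fl[:,:280]=0;fl[:,365:]=0;fl[:150]=0;fl[232:]=0
fl|=(m>0)
c=max(cv2.findContours(fl,0,1)[0],key=cv2.contourArea);X=cv2.boundingRect(c);print(X,"flange",onz(W,X[0]+X[2]/2,X[1]+X[2]/2,.096))
```

```text
[0.47362449 0.20571427 0.25208086]
304 186 34 32
top [0.47572144 0.21207975 0.136     ]
edge [0.47412865 0.1998918  0.136     ]
(290, 158, 62, 61) flange [0.47576799 0.2107858  0.096     ]
```

Request:
{"name": "apply_moves", "arguments": {
  "steps": [
    [2, 5.5, -25, 0],
    [0, 0, -30, 0],
    [0, 0, -30, 0],
    [0, 0, -20, 0],
    [0, 0, -15, 0],
    [0, 0, -6, 0],
    [0, 0, 0, 0],
    [0, 0, 0, 0]
  ]
}}

```text
t: 9.23
position: [0.4767, 0.211, 0.1278]
orientation: [0.753, 0.658, 0.0, 0.0]
force: [0.1, 0.8, 0.7]
grip_width: 0.0853
grip_force: 0.0
```

Request:
{"name": "apply_moves", "arguments": {
  "steps": [
    [0, 0, 0, 0],
    [0, 0, 0, 0],
    [0, 0, 0, 0],
    [0, 0, 0, 0],
    [0, 0, 0, 0],
    [0, 0, 0, 0],
    [0, 0, 0, 0],
    [0, 0, 0, 0],
    [0, 0, 0, 0]
  ],
  "grip": 255,
  "grip_force": 50
}}

```text
t: 9.98
position: [0.4764, 0.2119, 0.1277]
orientation: [0.753, 0.658, 0.001, 0.0]
force: [-0.7, 0.1, 4.3]
grip_width: 0.0224
grip_force: 49.2
```

Request:
{"name": "apply_moves", "arguments": {
  "steps": [
    [0, 0, 8, 0],
    [0, 0, 15, 0],
    [0, 0, 25, 0],
    [0, 0, 30, 0],
    [0, 0, 35, 0],
    [0, 0, 35, 0],
    [0, 0, 35, 0],
    [0, 0, 20, 0],
    [0, 0, 10, 0],
    [0, 0, 0, 0]
  ]
}}

```text
t: 10.82
position: [0.4766, 0.2119, 0.3426]
orientation: [0.753, 0.658, 0.002, 0.001]
force: [-0.1, 0.8, -0.7]
grip_width: 0.0226
grip_force: 49.0
```

Run:
```python
from h import *
o=env.observe();print(o["t"],o["position"],o["force"],o["grip_width"])
S=cam("side");print(proj(S,o["position"]))
h=cv2.cvtColor(S[0],cv2.COLOR_BGR2HSV);m=cv2.inRange(h,(0,150,60),(8,255,255))|cv2.inRange(h,(172,150,60),(180,255,255))
u,v=proj(S,o["position"]).astype(int);y0=max(v-60,0);cv2.imwrite("pics/s3.png",cv2.resize(S[0][y0:y0+150,u-75:u+75],None,fx=4,fy=4,interpolation=2))
```

```text
10.8167 [0.47657749 0.21191511 0.34264601] [-0.05032075  0.76652762 -0.73248964] 0.022605273898147114
[295.04152101 190.20116152]
```

View pics/s3.png

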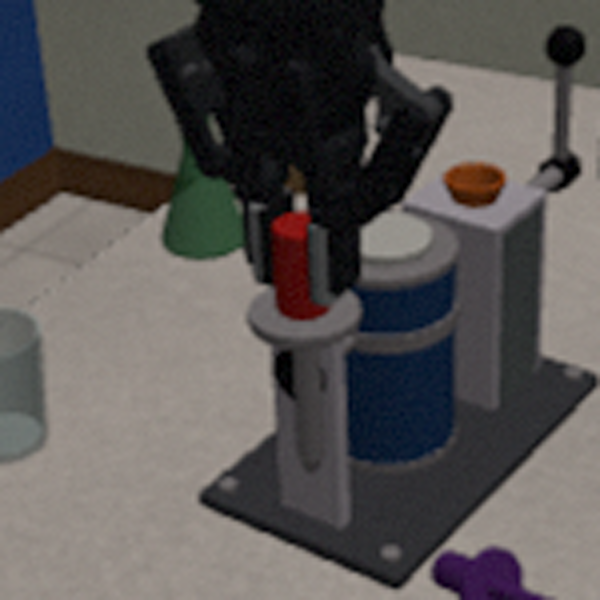

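Side view: the red pin hangs straight in the jaws, its stem parallel to the stand's post, and the lever is upright. Carry it over the funnel.

Request:
{"name": "apply_moves", "arguments": {
  "steps": [
    [5, -20, 0, 0],
    [9, -36, 0, 0],
    [9, -36, 0, 0],
    [9, -36, 0, 0],
    [9, -36, 0, 0],
    [9, -36, 0, 0],
    [9, -36, 0, 0],
    [9, -36, 0, 0],
    [9, -36, 0, 0],
    [9, -36, 0, 0],
    [9, -36, 0, 0],
    [4.4, -20.4, 0, 0]
  ]
}}

```text
t: 11.87
position: [0.5745, -0.1918, 0.3355]
orientation: [0.753, 0.657, -0.002, -0.003]
force: [0.4, 0.8, -1.2]
grip_width: 0.0225
grip_force: 49.1
```

Request:
{"name": "apply_moves", "arguments": {
  "steps": [
    [0, 0, 0, 0],
    [0, 0, 0, 0],
    [0, 0, 0, 0]
  ]
}}

```text
t: 12.12
position: [0.5746, -0.188, 0.3374]
orientation: [0.753, 0.658, -0.001, -0.002]
force: [-0.4, -0.1, -1.5]
grip_width: 0.0226
grip_force: 49.2
```

Run:
```python
from h import *
o=env.observe();print(o["t"],o["position"],o["force"])
S=cam("side");W=cam("wrist");p=o["position"]
print("foot px expected side",proj(S,p-[0,0,.1157]),"flange",proj(S,p-[0,0,.038]),"mouth",proj(S,(.5758,-.189,.173)),proj(W,p-[0,0,.1157]),proj(W,(.5758,-.189,.173)))
a=cv2.resize(S[0][90:190,290:390],None,fx=4,fy=4,interpolation=2);b=cv2.resize(W[0],None,fx=.62,fy=.62,interpolation=3)[:, :400]
cv2.imwrite("pics/s4.png",np.hstack([a,cv2.copyMakeBorder(b,0,400-b.shape[0],0,400-b.shape[1],0)]))
```

```text
12.1167 [ 0.57458989 -0.18797712  0.3373564 ] [-0.35548345 -0.1379906  -1.47703148]
foot px expected side [338.90225969 157.38299612] flange [339.28487261 129.5347993 ] mouth [338.42518247 173.53072562] [318.01629069 209.88615815] [319.8044266  193.79282106]
```

View pics/s4.png

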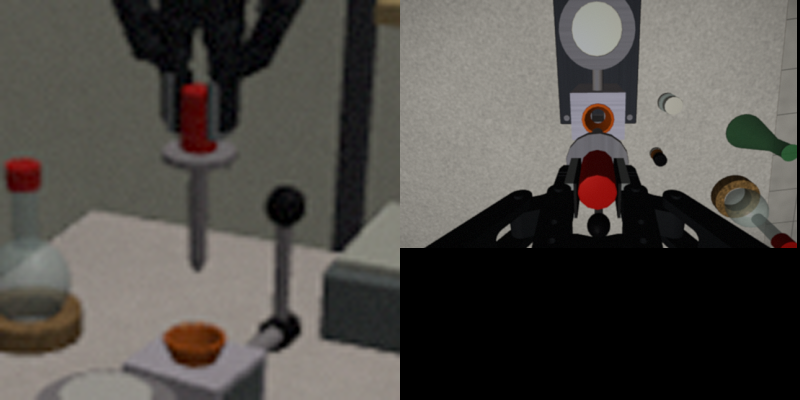

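Side crop: the stem tip at (199,268) stands over the funnel at (195,340). Wrist: pin axis at 317.7 px, funnel at 319.4 px, so the pin is about 1.5 mm short in x. Correct that while descending.

Request:
{"name": "apply_moves", "arguments": {
  "steps": [
    [1.5, -0.7, -5, 0],
    [0, 0, -12, 0],
    [0, 0, -12, 0],
    [0, 0, -12, 0],
    [0, 0, -8, 0],
    [0, 0, -6, 0],
    [0, 0, -6, 0],
    [0, 0, -6, 0],
    [0, 0, 0, 0]
  ]
}}

```text
t: 12.97
position: [0.5764, -0.1893, 0.2714]
orientation: [0.753, 0.658, -0.0, -0.001]
force: [0.0, 0.6, -2.3]
grip_width: 0.0228
grip_force: 49.2
```

Request:
{"name": "apply_moves", "arguments": {
  "steps": [
    [0, 0, -5, 0],
    [0, 0, -5, 0],
    [0, 0, -5, 0],
    [0, 0, -5, 0],
    [0, 0, 0, 0]
  ]
}}

```text
t: 13.38
position: [0.5763, -0.1892, 0.2514]
orientation: [0.753, 0.658, -0.001, -0.001]
force: [-0.1, -0.1, -1.7]
grip_width: 0.0225
grip_force: 49.2
```

Request:
{"name": "apply_moves", "arguments": {
  "steps": [
    [0, 0, -4, 0],
    [0, 0, -4, 0],
    [0, 0, -4, 0],
    [0, 0, -4, 0],
    [0, 0, -4, 0],
    [0, 0, 0, 0]
  ]
}}

```text
t: 13.88
position: [0.5763, -0.1892, 0.2316]
orientation: [0.753, 0.658, -0.0, -0.001]
force: [0.1, 0.3, -1.2]
grip_width: 0.0227
grip_force: 49.2
```

Request:
{"name": "apply_moves", "arguments": {
  "steps": [
    [0, 0, -4, 0],
    [0, 0, -4, 0],
    [0, 0, -4, 0],
    [0, 0, -3, 0],
    [0, 0, -2, 0],
    [0, 0, 0, 0],
    [0, 0, 0, 0]
  ]
}}

```text
t: 14.47
position: [0.5768, -0.1894, 0.2159]
orientation: [0.753, 0.658, -0.0, -0.0]
force: [-0.9, 0.7, -0.7]
grip_width: 0.0231
grip_force: 49.2
```

Request:
{"name": "apply_moves", "arguments": {
  "steps": [
    [0, 0, -2, 0],
    [0, 0, -1.5, 0],
    [0, 0, -1.5, 0],
    [0, 0, 0, 0],
    [0, 0, 0, 0]
  ]
}}

```text
t: 14.88
position: [0.5768, -0.1894, 0.211]
orientation: [0.753, 0.658, -0.0, -0.0]
force: [-0.1, -0.5, -1.0]
grip_width: 0.0226
grip_force: 49.4
```

Request:
{"name": "apply_moves", "arguments": {
  "steps": [
    [0, 0, -1, 0],
    [0, 0, -1, 0],
    [0, 0, 0, 0],
    [0, 0, 0, 0]
  ]
}}

```text
t: 15.22
position: [0.577, -0.1894, 0.2107]
orientation: [0.753, 0.659, 0.0, 0.0]
force: [-3.4, 0.9, 6.3]
grip_width: 0.0227
grip_force: 49.9
```

Contact at exactly the expected height, TCP 0.2107. Release and withdraw straight up.

Request:
{"name": "apply_moves", "arguments": {
  "steps": [
    [0, 0, 1, 0],
    [0, 0, 0, 0],
    [0, 0, 0, 0],
    [0, 0, 0, 0],
    [0, 0, 0, 0],
    [0, 0, 0, 0],
    [0, 0, 10, 0],
    [0, 0, 25, 0],
    [0, 0, 35, 0],
    [0, 0, 35, 0],
    [0, 0, 20, 0],
    [0, 0, 0, 0]
  ],
  "grip": 0
}}

```text
t: 16.22
position: [0.5789, -0.1902, 0.3435]
orientation: [0.753, 0.658, 0.003, 0.006]
force: [-0.1, 0.1, 0.7]
grip_width: 0.0854
grip_force: 0.0
```

Run:
```python
from h import *
o=env.observe();print(o["t"],o["position"],o["force"],o["grip_width"])
S=cam("side");cv2.imwrite("pics/s5.png",cv2.resize(S[0][125:225,280:420],None,fx=5.5,fy=5.5,interpolation=2))
```

```text
16.2167 [ 0.57888288 -0.19021763  0.343452  ] [-0.14693964  0.06694231  0.67331411] 0.0853930837521978
```

View pics/s5.png

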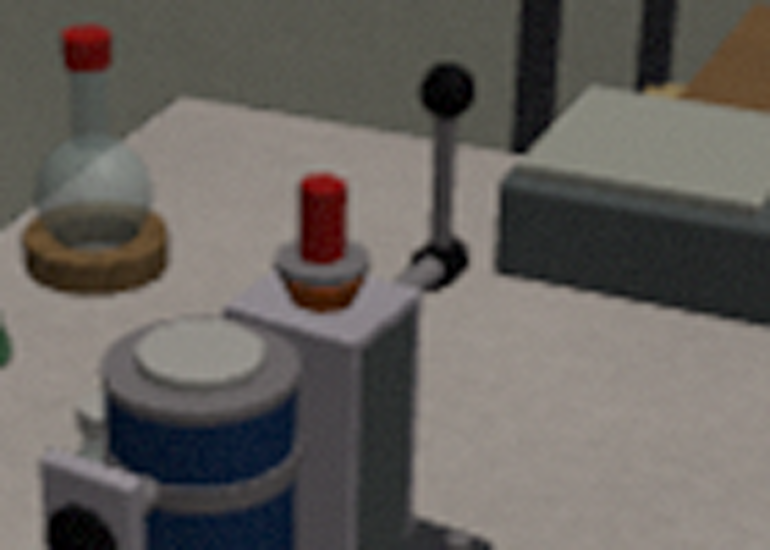

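The crop shows the pin's flange lying flat on the funnel rim at (322,265). The lever, with its knob at (447,90), and the dewar are upright, and the gripper is clear.

```bash
python3 -c "
from plant import env
print(env.hand_in())"
```

```text
the job is handed in; nothing more can be done
None
```

The job is handed in at about 16 s: the lever and dewar are upright, and the red pin is fully home with its flange flat on the funnel rim, released, with the gripper clear.

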